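# Clamp a connector in its jig with the wing nut

### The job

Push the black connector that lies in the jig's blue nest along the nest until it is fully home against the steel end stop, and then clamp it there: turn the orange wing nut clockwise, stroke by stroke with a fingertip against its wings, until it comes up tight and the clamp pad holds the connector down. Push only: take neither the connector nor the wing nut between the fingers, lift nothing, and leave the spare connector, the screwdriver and the forceps where they lie.

Things in the scene. Friction and masses are not known exactly. Their poses are not given: they have to be found in the camera images.
- jig: clamping jig, fixed to the desk: grey aluminium plate 150 x 150 x 12 mm, origin at the centre of its underside, z up, x = the direction in which the connector is pushed home. On it: the nest along x at y = -40 mm; at x = 3, y = 14 mm an upright 12 mm stud (top z = 76) with the wing nut; at x = 3, y = 55 mm a 10 mm guide pin (top z = 48). A monitor 0.36 m high stands left of the jig
- stop_face (a point): middle of the face of the dark steel end stop that closes the nest (15 mm high), 8 mm above the nest's floor; axes as the jig's. The nest runs from here to -x: two blue rails 5 mm high, 25 mm apart, 59 mm long and then flared 14 mm more, on the plate's top. A 9 mm slot in the stop lets the connector's tail through
- connector_mid (a point): loose black connector, 30 g; centre of its solid part, 22 mm wide (x), 38 long (y), 16 high (z). Its y axis lies along the jig's x; a 16 mm tail that touches nothing sticks out at +y into the stop's slot; push its flat -y end. Home, this point is 19 mm short of stop_face. It starts 15 to 32 mm from home and slides easily until the pad is down
- clamp_bar_end (a point): centre of the top of the dark steel clamp bar where it crosses the nest, right above the pad; axes as the jig's. The bar is 22 mm wide (x, 11 either side of this point) and 8 mm thick, runs from 17 mm to -y of this point to 105 mm to +y, past stud and guide pin, and moves straight down and up with the nut only (top at z = 47 mm slack, 41 tight)
- wing_nut (a joint): turn of the wing nut in rad, growing clockwise seen from above (tightening). Right-hand thread, 3 mm pitch: each turn lowers nut, bar and pad 3 mm. 0 = fully slack; starts at 0 to 3.5; the pad meets the connector at about 9.4, presses harder as it goes on, and 12.57 is a firm stop. It turns with 0.03 N m (1.2 N at the wings), stays where left and does not coast
- wing_nut_mid (a point): orange wing nut on the stud; point on its axis, half-way up the wings, 17.5 mm above the bar's top; it turns with the nut: x along the wings, z up. Span 66 mm; wings 6 mm thick (y), 23 mm high at their rounded ends (11.5 above and below this point; 10 to 33 mm off the axis); hub 25 mm across at its foot, 22 above; the stud's top is at most 22 mm above this point
- clamp_pad: round rubber pad under the clamp bar, 15 mm across; origin at the centre of its lower face, z up; it springs up to 3 mm into the bar
- spare_connector: bystander: a like black connector lying on the desk, 22 x 54 x 16 mm, origin at the centre of its underside, length along y
- screwdriver: bystander: red-handled screwdriver lying on the desk, 170 mm long (x), handle 26 mm across at -x, origin under its middle
- forceps: bystander: steel forceps lying on the desk, 13 x 133 x 10 mm, length along y, origin at the centre of its underside
Mind the look-alikes: they are no part of the job. What is shaped like the part that bears connector_mid but pink is not meant.

How it is judged (in metres and radians):
On the way:
1. the connector is home against the end stop (within 2.5 mm) while the clamp pad is still clear of it (x of connector_mid in the frame of stop_face above -0.0215 m and contact force between clamp_pad and connector below 0.5 N), for 0.1 s.
At the end, for the whole second after the job is handed in: Connector flat in the nest, within 2.5 mm of the end stop, within 4 mm of the nest's centre line and 0.12 rad of square; the clamp pad presses on it with more than 5 N (wing nut about a quarter turn or more past first contact); connector and wing nut at rest (x of connector_mid in the frame of stop_face above -0.0215 m and y of connector_mid in the frame of stop_face between -0.004 and 0.004 m and z of connector_mid in the frame of stop_face between -0.003 and 0.003 m and angle between the y axis of connector_mid and the x axis of jig, either way round below 0.12 rad and contact force between clamp_pad and connector above 5 N and velocity of joint wing_nut below 0.05 rad/s and linear speed of connector below 0.01 m/s); the robot touches nothing.
It fails at once if the wing nut or one of its wings is taken between the fingers (x of the grasp point in the frame of wing_nut_mid between -0.034 and 0.034 m and y of the grasp point in the frame of wing_nut_mid between -0.004 and 0.004 m and z of the grasp point in the frame of wing_nut_mid below 0.021 m).
It fails at once if the connector is taken between the fingers (x of the grasp point in the frame of connector_mid between -0.009 and 0.009 m and y of the grasp point in the frame of connector_mid between -0.017 and 0.017 m and z of the grasp point in the frame of connector_mid below 0.018 m).
It fails at once if the connector is lifted more than 5 mm out of the nest (z of connector_mid in the frame of stop_face above 0.005 m).
It fails at once if the spare connector, the screwdriver or the forceps is moved more than 15 mm (distance of any of spare_connector, screwdriver, forceps from where it was at the start of the episode above 0.015 m).
It also fails if it takes over 72 s, if anything falls off the work surface, if the arm or the gripper's body presses on something with over 40 N, if the wrist force passes 120 N, or if a joint passes its speed limit or range.

### The arm

A 6-joint arm with a two-finger parallel gripper is mounted at the origin on the work surface; the furniture and walls round the work are solid. World frame = base frame: x ahead of the robot, y to its left, z up, the work surface at z = 0. Lengths are in mm, angles in rad, forces in N, time in s.
With the tool pointing down it reaches from about 300 to 775 mm from the base axis. Payload 14.6 kg.
Tool frame: the origin (TCP) lies between the finger pads; the fingertips stand 8 mm ahead of it and the grasp point (between the pads) lies 11 mm behind it; z points along the fingers, y is the direction in which the jaws open and shut (so a half turn about z gives the same grasp; the last joint's range is limited). The gripper opens to 94 mm and grips with 3 to 60 N. Pads are 16 mm wide; open, the fingers measure 119 mm over their backs; the gripper's body (75 mm by 177 mm) begins 78 mm behind the grasp point.
Start: joints at [1.069, 0.3, 1.521, -0, 1.321, -0.067], TCP at [231.672, 498.816, 213.446] pointing down, gripper open.
Joint ranges: [-3.03, 3.03], [-0.79, 2.21], [0.23, 2.52], [-1.04, 4.18], [0, 3.07], [-2.55, 2.55]. Speed limits (rad/s): [2.22, 2.22, 2.57, 3.14, 3.14, 3.14].

### API

Orientations are given as [roll, pitch, yaw] about the fixed x, y, z axes, in that order (R = Rz(yaw) Ry(pitch) Rx(roll)).
In Python, from cell import manip gives the robot as it stands. The module is installed in compiled form; this text tells all that it offers.
- The arm moves only by the tool send_rows, never from a script. Its argument "series" is a list that holds one entry, the list of rows, each a list of 5 numbers: the opening, from 0 (shut) to 1 (fully open), then the shift along the tool's x, y, z in mm, then the turn about the tool's z in degrees. In form: [[[gripper, dx, dy, dz, roll], ...]]. A call has 1 to 10 rows; each row is the pose to reach, as a shift and turn from the pose commanded when the call began, along the tool's axes at that moment; what a row does not reach only later rows make up. A row lasts 1/10 s, in which the tool goes at most 50 mm and 8.59 degrees, less where a joint would pass 70% of its speed; a pose out of reach is approached as far as the arm can. A call with a gripper value outside its range is refused whole. The fingers move at their own pace and stop on an object; "newtons" is the grip in N (left out, the last holds). Time passes only in rows, so rows that repeat a pose let the fingers close. It gives the time, the measured TCP pose, the force and the opening at its end, in the units of the state.
- manip.read_state(): the state, without advancing time (a new reading comes with each control period).
- manip.camera(name): name is "side" or "top" or "wrist"; returns a dict with "img" (480x640x3 uint8, red, green, blue), "vfov" (degrees; the focal length in pixels is half the picture's height over the tangent of half this angle, whatever the lens; pixels are square), "cx", "cy" (the principal point, pixels), "pose" (4x4, takes a point from camera to world coordinates); the wrist camera has in their place "T_tool_cam" (4x4, takes a point from camera to tool coordinates, whose origin is the TCP and whose axes are the flange's). Camera axes: x right, y down, z forward; pixel columns grow to the right and rows downward; lengths in mm; the calibration is good to about 2 mm. A picture is of the moment at which its call begins: read the wrist's pose just before it. There is no depth.
- manip.sign_off(): hands the job in, once; it reports no verdict.
Trained networks look in a picture, given as the dict that the camera call returned (one of the last four; its "shot" number tells which), for a name from the list of things; names that differ only in an ending like _2 or _b are one class to them, and where a whole thing is asked for, a point or a joint stands for the part that bears it (a point fixed in the world has none). Each returns a list of dicts, best first, with "conf" (0 to 1); they miss things now and then, are a little off and sometimes report something else, mostly with a low value. They report only what shows in the picture. A call takes as long as a camera call. They do not tell look-alikes from the thing itself.
- manip.find_in(target, picture): "rect" ([left, top, width, height] in pixels, round what is visible of it).
- manip.silhouettes(target, picture): "pixels" (480x640 bool, what is visible of it) and "rect" ([left, top, width, height] in pixels, round what is visible of it).
The state is a dict: "clock": time; "joints": joint angles; "qd": joint speeds; "effort": joint torques, N m; "eef_pos": TCP position; "eef_rot": TCP orientation; "wrist_force": force on the tool from outside, world axes, zero at the start; "moment": the same for the moment, N m; "finger_gap": finger opening in mm.
Only numpy, scipy, OpenCV 4.12 (cv2) and the standard library are available. Lean on these libraries where they do the work, as an engineer would, in place of code of your own. Each camera call takes 0.05 s, during which the arm holds its last target. There are 200 camera calls.

## Working session

There is one attempt and no reset: what is moved stays moved. The work goes in short steps, Python scripts to look and compute and a tool call to move; the robot and the scene stay as the last step left them, time stands still between calls to the robot, and variables do not carry over. Pictures are saved under pics/ and viewed, about 8 in all and at most 12, crops included, and the job is handed in when it is done.

Besides the shell and the picture viewer there is one more tool, called as name(argument=value, ...), one argument or row to a line, values as JSON. send_rows: Moves the arm, as the interface text tells. Its arguments: {"type":"object","properties":{"series":{"type":"array"},"newtons":{"type":"number"}},"required":["series"]}

```bash
mkdir -p pics; cat > h.py <<'E'
import numpy as np, cv2
from cell import manip
def cam(n):
    s=manip.read_state(); return manip.camera(n),s
def save(c,f): cv2.imwrite('pics/'+f,c['img'][:,:,::-1])
def K(c):
    f=240/np.tan(np.radians(c['vfov'])/2); return np.array([[f,0,c['cx']],[0,f,c['cy']],[0,0,1]])
def rpy(r):
    from scipy.spatial.transform import Rotation as R
    return R.from_euler('xyz',r).as_matrix()
def pose(c,s=None):
    if 'pose' in c: return np.array(c['pose'])
    T=np.eye(4);T[:3,:3]=rpy(s['eef_rot']);T[:3,3]=s['eef_pos'];return T@np.array(c['T_tool_cam'])
def onz(c,uv,z,s=None):
    T=pose(c,s);d=T[:3,:3]@np.linalg.inv(K(c))@[uv[0],uv[1],1];o=T[:3,3];return o+d*(z-o[2])/d[2]
def proj(c,p,s=None):
    T=np.linalg.inv(pose(c,s));p=np.atleast_2d(p);q=(T[:3,:3]@p.T+T[:3,3:]);q=K(c)@q;return (q[:2]/q[2]).T
E
python3 - <<'E'
from h import *
st=manip.read_state();print(st)
for n in ['top','side']:
    c,s=cam(n);save(c,n+'0.png');print(n,pose(c).round(2).tolist(),c['vfov'],c['cx'],c['cy'],c['shot'])
    for t in ['jig','connector_mid','clamp_bar_end','wing_nut','spare_connector','screwdriver','forceps']:
        print(t,[(d['rect'],round(d['conf'],2)) for d in manip.find_in(t,c)])
E
```

```text
{'clock': 0.0, 'joints': array([ 1.06943493e+00,  3.00463035e-01,  1.52158842e+00, -1.15517175e-06,
        1.32075381e+00, -6.65921173e-02]), 'qd': array([0.00159478, 0.000988  , 0.00101632, 0.00070308, 0.00042803,
       0.00165566]), 'effort': array([-3.68565870e-04, -5.31791461e+01, -3.52743351e+01,  7.09034060e-02,
        2.42679776e-02, -1.20645532e-04]), 'eef_pos': array([231.52909398, 498.5942754 , 212.88766123]), 'eef_rot': array([-3.14038265e+00, -7.95747072e-05,  2.70682361e+00]), 'wrist_force': array([-0.15341469,  0.95359881, -0.37380616]), 'moment': array([-0.00737305,  0.02869409,  0.04789838]), 'finger_gap': 93.48420957993012}
top [[-0.01, -1.0, 0.09, 485.13], [-1.0, 0.01, -0.0, -60.5], [0.0, -0.09, -1.0, 1074.88], [0.0, 0.0, 0.0, 1.0]] 43.41040485956472 311.775852583694 240.7739890355238 1
jig [([260.4, 216.5, 97.1, 94.2], 0.89)]
connector_mid [([404.3, 284.4, 21.1, 35.3], 0.84), ([198.1, 318.1, 32.3, 17.1], 0.54), ([322.1, 269.5, 13.6, 14.4], 0.51)]
clamp_bar_end [([268.7, 248.0, 72.7, 21.7], 0.64)]
wing_nut [([258.7, 216.8, 98.6, 90.7], 0.53), ([278.0, 253.1, 41.2, 13.7], 0.46), ([323.0, 269.1, 13.6, 17.8], 0.29)]
spare_connector [([370.8, 232.6, 30.4, 15.5], 0.8)]
screwdriver [([357.9, 251.2, 15.2, 99.8], 0.67)]
forceps [([244.2, 232.6, 15.8, 53.5], 0.53)]
side [[0.87, -0.3, 0.39, 203.62], [-0.49, -0.52, 0.7, -687.22], [-0.01, -0.8, -0.6, 623.57], [0.0, 0.0, 0.0, 1.0]] 44.583957971638235 315.7953492110953 237.47512653542722 2
jig [([252.9, 229.5, 114.4, 90.4], 0.83)]
connector_mid [([307.0, 358.1, 33.9, 31.3], 0.91), ([289.9, 280.0, 34.0, 18.5], 0.9), ([198.0, 231.1, 16.5, 21.2], 0.81)]
clamp_bar_end [([290.5, 228.0, 38.0, 60.1], 0.64)]
wing_nut [([295.6, 230.3, 20.1, 25.2], 0.84)]
spare_connector [([367.2, 307.8, 21.8, 27.7], 0.91)]
screwdriver []
forceps []
```

```bash
python3 - <<'E'
import cv2,numpy as np
a=cv2.imread('pics/top0.png')[190:370,180:440];b=cv2.imread('pics/side0.png')[190:400,180:440]
a=cv2.resize(a,None,fx=3,fy=3,interpolation=cv2.INTER_CUBIC);cv2.imwrite('pics/top0c.png',a)
b=cv2.resize(b,None,fx=2.8,fy=2.8,interpolation=cv2.INTER_CUBIC);cv2.imwrite('pics/side0c.png',b)
E
```

```text
(no output)
```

View pics/top0c.png

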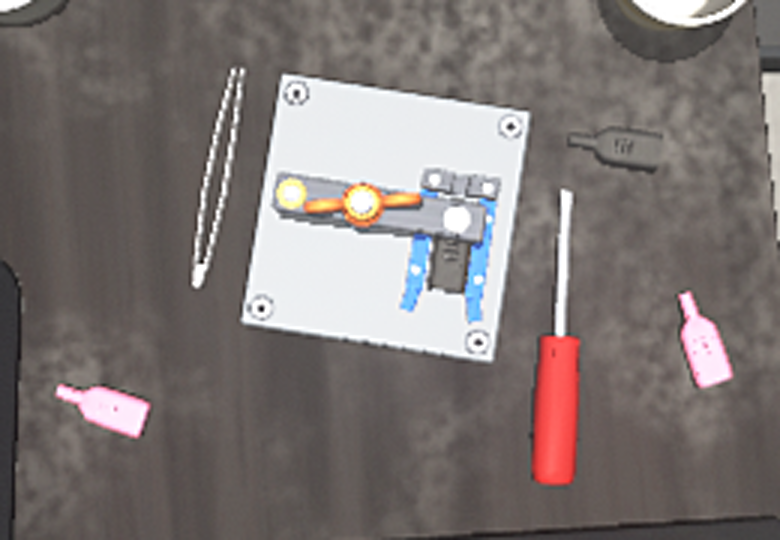

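View pics/side0c.png

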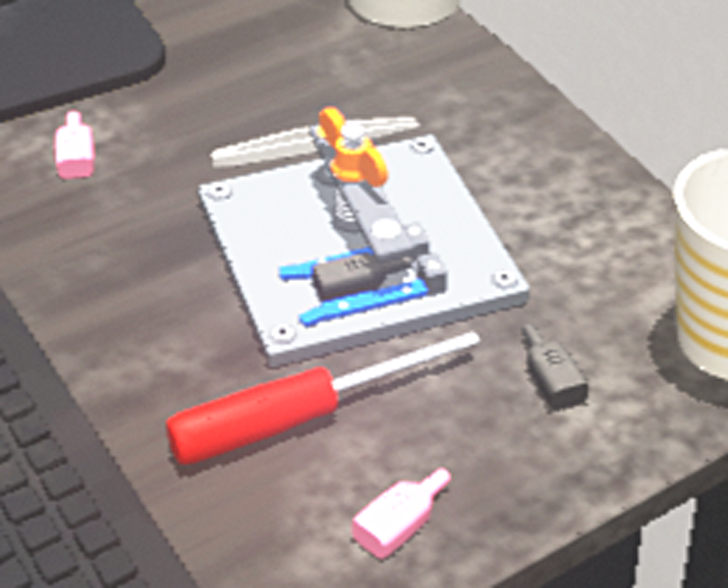

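The top view shows the jig plate with corners near full-image pixels (274,214), (357,227), (344,310) and (261,298). The nut's wings lie along the bar. The connector is in the nest at about (330,277), and the pink look-alikes are off the jig. The side view agrees.

```bash
python3 - <<'E'
from h import *
c,s=cam('top')
g=c['img'].astype(int)
m=manip.silhouettes('jig',c)[0]
print(m['rect'],m['pixels'].sum())
# plate corners: threshold bright grey in the region, min area rect
px=np.array([(281,73),(530,112),(493,361),(242,323)])/3+[180,190]
gray=cv2.cvtColor(c['img'],cv2.COLOR_RGB2GRAY)
P=np.array([onz(c,p,12) for p in px]);print(P.round(1))
r=cv2.minAreaRect(cv2.findContours(m['pixels'].astype(np.uint8),0,2)[0][0]);print(r)
bp=cv2.boxPoints(r);Q=np.array([onz(c,p,12)for p in bp]);print(Q.round(1),Q.mean(0))
ctr=P.mean(0);e=(P[0]-P[3]+P[1]-P[2]);print(ctr,np.linalg.norm(e)/2,np.degrees(np.arctan2(e[1],e[0])))
e=(P[0]-P[1]+P[3]-P[2]);print(np.linalg.norm(e)/2,np.degrees(np.arctan2(e[1],e[0]))-90)
for n,uv in dict(fc=(268,257)).items(): pass
# bystanders
for n,uv in dict(forcT=(238,70),forcB=(197,285),sdtip=(566,190),sdend=(554,484),spare=(660,150),sparetail=(570,138)).items(): print(n,onz(c,np.array(uv)/3+[180,190],8).round(0))
E
```

```text
[260.5, 211.6, 101.2, 99.2] 7023
[[ 626.4    3.3   12. ]
 [ 601.3 -143.7   12. ]
 [ 455.3 -119.2   12. ]
 [ 479.3   27.2   12. ]]
((308.3264465332031, 261.66888427734375), (86.08458709716797, 85.56158447265625), 8.91492748260498)
[[ 480.1   29.9   12. ]
 [ 629.3    5.5   12. ]
 [ 603.5 -145.2   12. ]
 [ 454.8 -119.    12. ]] [541.93024205 -57.20522696  12.        ]
[540.58283066 -58.08180244  12.        ] 148.50168255541297 -9.385605765852015
148.74888301350828 -9.51370083096306
forcT [629.  29.   8.]
forcB [502.  54.   8.]
sdtip [ 555. -164.    8.]
sdend [ 383. -154.    8.]
spare [ 578. -221.    8.]
sparetail [ 586. -167.    8.]
```

View pics/top0.png

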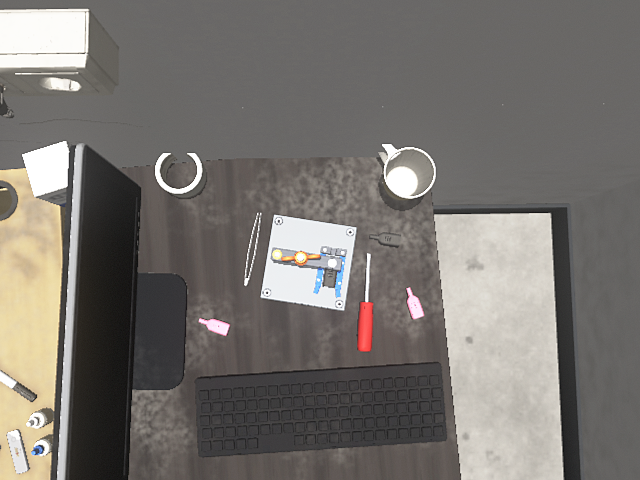

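```bash
python3 - <<'E'
from h import *
c,s=cam('wrist');print(np.array(c['T_tool_cam']).round(3).tolist(),c['vfov'],c['cx'],c['cy']);print(rpy(s['eef_rot']).round(3))
E
```

```text
[[0.001, -0.97, -0.242, 70.335], [1.0, 0.0, 0.002, -0.596], [-0.002, -0.242, 0.97, -171.091], [0.0, 0.0, 0.0, 1.0]] 63.369786102990425 318.53188368532636 247.98111589625685
[[-0.907  0.421  0.   ]
 [ 0.421  0.907  0.   ]
 [ 0.     0.    -1.   ]]
```

The whole top view shows the monitor, columns 55–140, standing between the start pose and the jig. I'll go over it high.

send_rows(
  series=[
    [[0,0,0,-50,0],[0,0,0,-100,0],[0,0,0,-150,0],[0,0,0,-200,0],[0,0,0,-240,0],[0,0,0,-240,0],[0,0,0,-240,0]],
  ],
)

```text
clock: 1.65
eef_pos: [231.7, 498.9, 453.4]
eef_rot: [3.141, 0.0, 2.707]
wrist_force: [0.8, 0.4, -1.3]
finger_gap: 41.6
```

send_rows(
  series=[
    [[0,-40,-29,-240,0],[0,-80,-58,-240,0],[0,-120,-87,-240,0],[0,-160,-116,-240,0],[0,-200,-145,-240,0],[0,-240,-174,-240,0],[0,-280,-203,-240,0],[0,-320,-232,-240,0],[0,-360,-261,-240,0],[0,-400,-290,-240,0]],
  ],
)

```text
clock: 2.65
eef_pos: [423.1, 155.7, 685.1]
eef_rot: [-3.14, -0.002, 2.707]
wrist_force: [0.4, 0.2, -0.6]
finger_gap: 0.2
```

send_rows(
  series=[
    [[0,0,0,0,0],[0,0,0,0,0],[0,0,0,0,0]],
  ],
)

```text
clock: 2.95
eef_pos: [421.9, 158.3, 685.3]
eef_rot: [-3.141, -0.001, 2.708]
wrist_force: [0.8, 0.2, 0.6]
finger_gap: 0.7
```

send_rows(
  series=[
    [[0,-35,-27,30,-4],[0,-70,-55,60,-8],[0,-105,-82,90,-12],[0,-140,-110,120,-15.5],[0,-189,-148,150,-15.5],[0,-189,-148,200,-15.5],[0,-189,-148,250,-15.5],[0,-189,-148,300,-15.5],[0,-189,-148,350,-15.5],[0,-189,-148,390,-15.5]],
  ],
)

```text
clock: 3.95
eef_pos: [530.4, -54.5, 304.5]
eef_rot: [3.141, 0.0, 2.98]
wrist_force: [1.9, -0.7, 0.1]
finger_gap: 0.5
```

send_rows(
  series=[
    [[0,0,0,0,0],[0,0,0,0,0],[0,0,0,0,0]],
  ],
)

```text
clock: 4.25
eef_pos: [532.0, -55.8, 310.0]
eef_rot: [-3.142, 0.005, 2.978]
wrist_force: [-0.1, -1.3, -0.5]
finger_gap: 0.4
```

```bash
cat > model.py <<'E'
from h import *
def draw(c,s,ctr,yaw,nut=None,bar=45,scale=1):
    im=c['img'][:,:,::-1].copy();cy,sy=np.cos(yaw),np.sin(yaw)
    J=lambda p:np.array([ctr[0]+cy*p[0]-sy*p[1],ctr[1]+sy*p[0]+cy*p[1],p[2]])
    def poly(pts,col,cl=True): cv2.polylines(im,[(proj(c,[J(p) for p in pts],s)*16).round().astype(int)],cl,col,1,cv2.LINE_AA,4)
    def sq(x0,x1,y0,y1,z):return [(x0,y0,z),(x1,y0,z),(x1,y1,z),(x0,y1,z)]
    poly(sq(-75,75,-75,75,12),(0,255,0)); poly(sq(-8,14,-57,65,bar),(255,0,255))
    circ=lambda x,y,r,z:[(x+r*np.cos(a),y+r*np.sin(a),z) for a in np.linspace(0,6.2,30)]
    poly(circ(3,14,6,76),(255,255,0)); poly(circ(3,55,5,48),(255,255,0))
    for y in(-27.5,-52.5): poly([(-37,y,17),(22,y,17)],(0,255,255),False)
    if nut is not None:
        u=np.array([np.cos(nut),np.sin(nut)])
        for z in (bar+29,bar+6): poly([(3+u[0]*a,14+u[1]*a,z) for a in(-33,33)],(0,0,255),False)
    return im
E
python3 - <<'E'
from model import *
c,s=cam('wrist')
for t in ['jig','connector_mid','clamp_bar_end','wing_nut']:
    print(t,[(d['rect'],round(d['conf'],2)) for d in manip.find_in(t,c)])
im=draw(c,s,(541,-58),np.radians(-9.45))
cv2.imwrite('pics/w1r.png',c['img'][:,:,::-1]);cv2.imwrite('pics/w1.png',im)
hsv=cv2.cvtColor(c['img'],cv2.COLOR_RGB2HSV);m=manip.silhouettes('jig',c)[0]['pixels'].astype(np.uint8)
k=max(cv2.findContours(m,0,2)[0],key=cv2.contourArea);bp=cv2.boxPoints(cv2.minAreaRect(k));Q=np.array([onz(c,p,12,s) for p in bp]);print(Q.round(1),Q.mean(0).round(1))
E
```

```text
jig [([254.8, 148.4, 126.6, 123.4], 0.88)]
connector_mid [([136.7, 158.2, 39.4, 38.9], 0.95), ([424.7, 88.9, 44.8, 23.8], 0.75), ([272.4, 185.6, 23.5, 26.9], 0.66), ([203.3, 93.8, 35.0, 146.5], 0.34), ([252.6, 151.3, 129.6, 121.7], 0.31)]
clamp_bar_end [([268.7, 212.8, 103.2, 21.5], 0.93)]
wing_nut [([297.1, 214.2, 65.2, 22.9], 0.86)]
[[ 452.2 -117.8   12. ]
 [ 476.1   27.7   12. ]
 [ 624.9    9.3   12. ]
 [ 599.  -147.9   12. ]] [538.  -57.2  12. ]
```

View pics/w1.png

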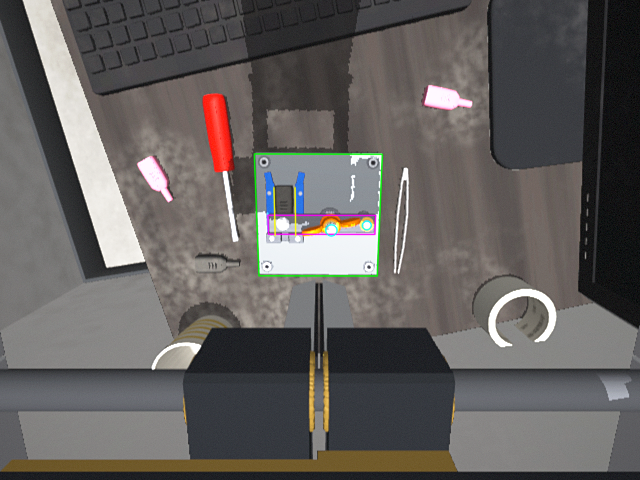

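The overlaid model (green, magenta and cyan lines) lies on the plate, bar and rails. The nut is near (331,228), the connector near (284,198), and the fingers are at the bottom. Next is a closer look.

send_rows(
  series=[
    [[0,-15,-5,30,0],[0,-39,-11,70,0],[0,-39,-11,110,0],[0,-39,-11,150,0],[0,-39,-11,150,0],[0,-39,-11,150,0],[0,-39,-11,150,0]],
  ],
)

```text
clock: 5.25
eef_pos: [568.8, -73.8, 159.4]
eef_rot: [-3.142, 0.004, 2.977]
wrist_force: [-0.2, 0.3, 0.5]
finger_gap: 0.4
```

```bash
python3 - <<'E'
from model import *
c,s=cam('wrist');print(s['eef_pos'],s['eef_rot'])
m=manip.silhouettes('wing_nut',c)
for d in m: 
    k=max(cv2.findContours(d['pixels'].astype(np.uint8),0,2)[0],key=cv2.contourArea);print(d['conf'],d['rect'],cv2.minAreaRect(k),cv2.boxPoints(cv2.minAreaRect(k)).round(0).tolist())
print([(d['rect'],round(d['conf'],2)) for d in manip.find_in('connector_mid',c)])
im=draw(c,s,(541,-58),np.radians(-9.45))
cv2.imwrite('pics/w2r.png',c['img'][:,:,::-1]);cv2.imwrite('pics/w2.png',cv2.resize(im[60:360,140:490],None,fx=2,fy=2,interpolation=cv2.INTER_CUBIC))
E
```

```text
[568.82757713 -73.76816197 159.42986777] [-3.14150015  0.00379122  2.97733322]
0.87 [306.1, 192.6, 93.7, 35.5] ((353.3136291503906, 208.95272827148438), (32.769229888916016, 94.15385437011719), 67.38013458251953) [[304.0, 212.0], [390.0, 176.0], [403.0, 206.0], [316.0, 242.0]]
[([265.9, 151.7, 29.1, 41.6], 0.94), ([492.6, 5.4, 76.3, 32.4], 0.82), ([57.2, 109.6, 61.8, 65.5], 0.65)]
```

View pics/w2.png

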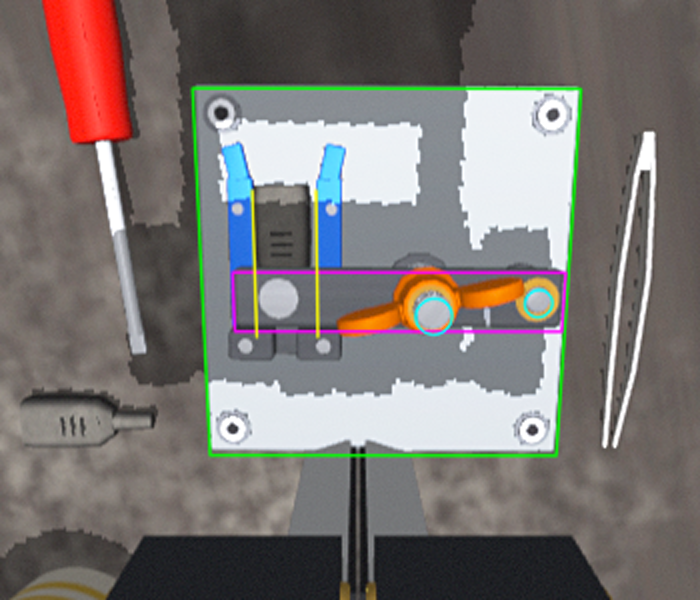

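```bash
python3 - <<'E'
from model import *
im=cv2.imread('pics/w2r.png');c=dict(manip.camera('wrist'));s=manip.read_state()
yaw=np.radians(-9.45)
def J(p): d=p[:2]-np.array([541,-58]);return np.array([np.cos(yaw)*d[0]+np.sin(yaw)*d[1],-np.sin(yaw)*d[0]+np.cos(yaw)*d[1]])
f=lambda u,v:(140+u/2,60+v/2)
for n,uv,z in [('conL',f(256,186),28),('conR',f(308,186),28),('stopback',f(230,331),27),('screwN',f(433,314),76),('wingL',f(340,326),68),('wingR',f(521,288),68)]: print(n,J(onz(c,uv,z,s)).round(1))
for r in [(265.9,151.7)]: print(J(onz(c,r,28,s)).round(1))
E
```

```text
conL [-39.  -49.1]
conR [-39.  -29.5]
stopback [ 16.6 -61.2]
screwN [ 1.5 13.9]
wingL [  7.  -16.9]
wingR [-6.1 44.1]
[-39.9 -50.6]
```

The close view shows the connector's free end at crop rows ~186, which is jig x ≈ -39. The wings run from (340,326) to (521,288), about 102° in the jig frame. The model still fits. Now I'll go behind the connector.

send_rows(
  series=[
    [[0,40,-15,0,0],[0,85,-29,0,0],[0,85,-29,0,0],[0,85,-29,40,0],[0,85,-29,80,0],[0,85,-29,115,0],[0,85,-29,131,0],[0,85,-29,131,0],[0,85,-29,131,0]],
  ],
)

```text
clock: 6.35
eef_pos: [480.0, -88.4, 26.6]
eef_rot: [-3.141, 0.001, 2.977]
wrist_force: [0.8, -1.0, 0.4]
finger_gap: 0.4
```

send_rows(
  series=[
    [[0,-4,0,0,0],[0,-8,0,0,0],[0,-11,0,0,0],[0,-14,0,0,0],[0,-17,0,0,0],[0,-20,0,0,0],[0,-23,0,0,0],[0,-25,0,0,0],[0,-27,0,0,0],[0,-27,0,0,0]],
  ],
)

```text
clock: 7.35
eef_pos: [505.4, -92.6, 25.5]
eef_rot: [3.142, -0.002, 2.977]
wrist_force: [-3.9, 1.4, 3.3]
finger_gap: 0.4
```

send_rows(
  series=[
    [[0,0,0,-2,0],[0,-1.5,0,-2,0],[0,-3,0,-2,0],[0,-4,0,-2,0],[0,-4,0,-2,0]],
  ],
)

```text
clock: 7.85
eef_pos: [506.2, -92.5, 26.0]
eef_rot: [3.141, -0.01, 2.977]
wrist_force: [-19.7, 3.5, 1.1]
finger_gap: 0.5
```

send_rows(
  series=[
    [[0,-1,0,0,0],[0,-2,0,0,0],[0,-2,0,0,0]],
  ],
)

```text
clock: 8.15
eef_pos: [506.5, -92.5, 25.6]
eef_rot: [3.141, -0.014, 2.978]
wrist_force: [-30.5, 4.4, 7.6]
finger_gap: 0.5
```

send_rows(
  series=[
    [[0,10,0,0,0],[0,40,0,-20,0],[0,40,0,-70,0],[0,0,20,-120,0],[0,-58,28,-134,0],[0,-58,28,-134,0],[0,-58,28,-134,0],[0,-58,28,-134,0]],
  ],
)

```text
clock: 8.95
eef_pos: [573.2, -75.5, 161.2]
eef_rot: [3.142, -0.0, 2.978]
wrist_force: [0.3, 0.4, -0.8]
finger_gap: 0.8
```

```bash
python3 - <<'E'
from model import *
c,s=cam('wrist');print(s['eef_pos'],s['eef_rot'])
print([(d['rect'],round(d['conf'],2)) for d in manip.find_in('connector_mid',c)])
im=draw(c,s,(541,-58),np.radians(-9.45))
u=proj(c,[[541+.9864*-16-.1642*40,-58-.1642*-16-.9864*40,28]],s);print(u)
cv2.imwrite('pics/w3.png',cv2.resize(im[60:310,200:450],None,fx=2.4,fy=2.4,interpolation=cv2.INTER_CUBIC))
E
```

```text
[573.18958295 -75.47932439 161.15485875] [ 3.14158196e+00 -3.16051939e-04  2.97751891e+00]
[([59.9, 104.8, 61.6, 63.4], 0.97), ([268.7, 167.9, 25.1, 73.3], 0.81), ([493.1, 4.3, 76.3, 28.2], 0.76)]
[[282.28394619 177.1914931 ]]
```

View pics/w3.png

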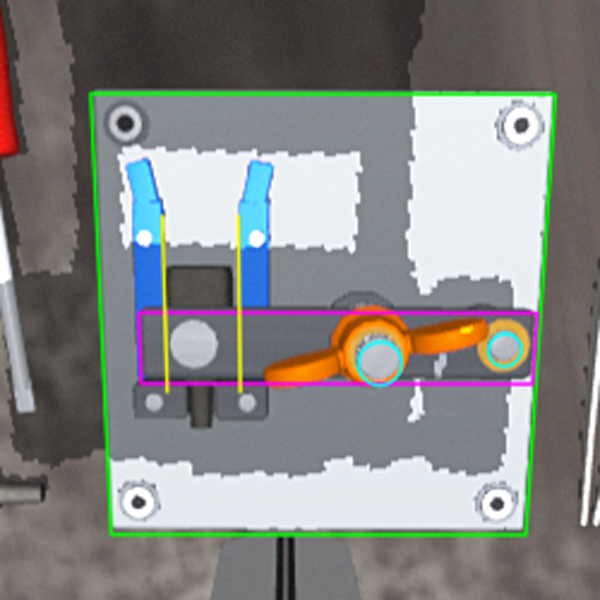

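```bash
cat >> model.py <<'E'
YAW=np.radians(-9.45)
def J(p): d=p[:2]-np.array([541,-58]);return np.array([np.cos(YAW)*d[0]+np.sin(YAW)*d[1],-np.sin(YAW)*d[0]+np.cos(YAW)*d[1]])
E
python3 - <<'E'
from model import *
c,s=cam('wrist')
f=lambda u,v:(200+u/2.4,60+v/2.4)
for n,uv,z in [('conEnd',f(199,266),28),('tailEnd',f(200,428),20),('flareL',f(146,202),17),('flareR',f(256,202),17),('flareTipL',f(140,161),17),('flareTipR',f(260,161),17),('stopback',f(240,418),27),('barnear',f(200,310),46),('barfar',f(340,384),46),('railInL',f(161,240),17),('railInR',f(243,240),17),('conL',f(168,285),28),('conR',f(232,285),28),('padhead',f(194,344),47),('stud',f(379,362),76),('guide',f(505,346),48)]: print(n,J(onz(c,uv,z,s)).round(1))
E
```

```text
conEnd [-21.5 -39.6]
tailEnd [ 33.4 -41.1]
flareL [-41.4 -57.4]
flareR [-41.5 -21.5]
flareTipL [-54.2 -58.9]
flareTipR [-54.3 -20.2]
stopback [ 28.4 -27. ]
barnear [ -9.2 -38. ]
barfar [13.6  5. ]
railInL [-29.4 -52.9]
railInR [-29.4 -25.9]
conL [-15.5 -49.7]
conR [-15.5 -29.1]
padhead [  1.  -39.9]
stud [ 2.2 13.9]
guide [ 1.4 55.1]
```

The connector is home. Its end is about 20 mm from the start of the flare (21 nominal, within measuring error), its tail shows through the stop's slot, and the push ended rigid at 30 N. Now I'll compute the orbit for the wing nut.

```bash
python3 - <<'E'
import numpy as np
for a0 in(162,42,-78):
    a=np.radians(a0-12*np.arange(11));x=28*np.cos(a);y=28*np.sin(a)
    print(a0,[[0,round(-(x[i]-x[0]),1),round(y[i]-y[0],1),0,0] for i in range(1,11)])
E
```

```text
162 [[0, np.float64(-2.4), np.float64(5.3), 0, 0], [0, np.float64(-5.8), np.float64(10.1), 0, 0], [0, np.float64(-10.2), np.float64(14.0), 0, 0], [0, np.float64(-15.2), np.float64(16.9), 0, 0], [0, np.float64(-20.8), np.float64(18.7), 0, 0], [0, np.float64(-26.6), np.float64(19.3), 0, 0], [0, np.float64(-32.5), np.float64(18.7), 0, 0], [0, np.float64(-38.0), np.float64(16.9), 0, 0], [0, np.float64(-43.1), np.float64(14.0), 0, 0], [0, np.float64(-47.4), np.float64(10.1), 0, 0]]
42 [[0, np.float64(-3.4), np.float64(-4.7), 0, 0], [0, np.float64(-5.8), np.float64(-10.1), 0, 0], [0, np.float64(-7.0), np.float64(-15.8), 0, 0], [0, np.float64(-7.0), np.float64(-21.7), 0, 0], [0, np.float64(-5.8), np.float64(-27.4), 0, 0], [0, np.float64(-3.4), np.float64(-32.7), 0, 0], [0, np.float64(-0.0), np.float64(-37.5), 0, 0], [0, np.float64(4.4), np.float64(-41.4), 0, 0], [0, np.float64(9.4), np.float64(-44.3), 0, 0], [0, np.float64(15.0), np.float64(-46.1), 0, 0]]
-78 [[0, np.float64(5.8), np.float64(-0.6), 0, 0], [0, np.float64(11.6), np.float64(-0.0), 0, 0], [0, np.float64(17.2), np.float64(1.8), 0, 0], [0, np.float64(22.3), np.float64(4.7), 0, 0], [0, np.float64(26.6), np.float64(8.7), 0, 0], [0, np.float64(30.1), np.float64(13.4), 0, 0], [0, np.float64(32.5), np.float64(18.7), 0, 0], [0, np.float64(33.7), np.float64(24.5), 0, 0], [0, np.float64(33.7), np.float64(30.3), 0, 0], [0, np.float64(32.5), np.float64(36.0), 0, 0]]
```

send_rows(
  series=[
    [[0,30,17,0,0],[0,59,35,0,0],[0,59,35,0,0],[0,59,35,40,0],[0,59,35,80,0],[0,59,35,98,0],[0,59,35,98,0],[0,59,35,98,0]],
  ],
)

```text
clock: 9.9
eef_pos: [521.3, -31.7, 64.4]
eef_rot: [3.142, 0.001, 2.977]
wrist_force: [0.1, -1.2, -0.4]
finger_gap: 0.6
```

send_rows(
  series=[
    [[0,-2,5.3,1,0],[0,-5.4,10.1,1,0],[0,-9.8,14,1,0],[0,-14.8,16.9,1,0],[0,-20.4,18.7,1,0],[0,-26.2,19.3,1,0],[0,-32.1,18.7,1,0],[0,-37.6,16.9,1,0],[0,-42.7,14,1,0],[0,-47,10.1,1,0]],
  ],
)

```text
clock: 10.9
eef_pos: [569.5, -29.5, 62.7]
eef_rot: [3.142, 0.0, 2.977]
wrist_force: [0.2, 0.6, 0.4]
finger_gap: 0.4
```

```bash
python3 - <<'E'
from model import *
c,s=cam('wrist');p=s['eef_pos'];print(J(p),p,s['wrist_force'],s['clock'])
cv2.imwrite('pics/w4.png',cv2.resize(c['img'][60:310,200:450,::-1],None,fx=2,fy=2))
E
```

```text
[23.46717011 32.83791878] [569.54025751 -29.46071683  62.66038801] [0.19643848 0.64262583 0.41407595] 10.9
```

View pics/w4.png

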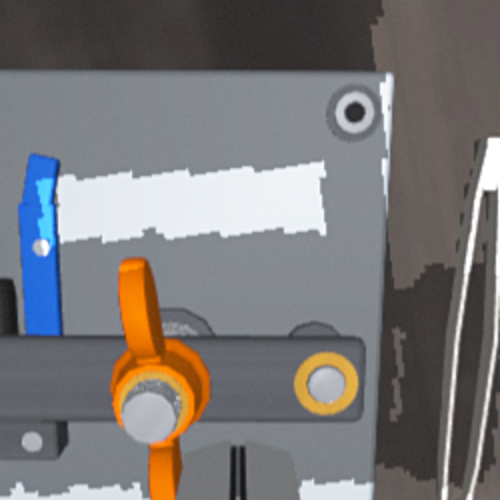

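The picture shows the nut turned about a quarter turn, wings now along jig x, with the fingertip at (235,465) against the forward wing. The orbit works, so I'll continue.

send_rows(
  series=[
    [[0,-3,-4.7,0,0],[0,-5.3,-10.1,0,0],[0,-6.5,-15.8,0,0],[0,-6.5,-21.7,0,0],[0,-5.3,-27.4,0,0],[0,-2.9,-32.7,0,0],[0,0.5,-37.5,0,0],[0,4.9,-41.4,0,0],[0,9.9,-44.3,0,0],[0,15.5,-46.1,0,0]],
  ],
)

```text
clock: 11.95
eef_pos: [545.9, -72.3, 62.8]
eef_rot: [-3.142, 0.001, 2.977]
wrist_force: [2.8, 0.5, -0.4]
finger_gap: 0.5
```

send_rows(
  series=[
    [[0,5.8,-0.6,0,0],[0,11.6,0,0,0],[0,17.2,1.8,0,0],[0,22.3,4.7,0,0],[0,26.6,8.7,0,0],[0,30.1,13.4,0,0],[0,32.5,18.7,0,0],[0,33.7,24.5,0,0],[0,33.7,30.3,0,0],[0,32.5,36,0,0]],
  ],
)

```text
clock: 12.95
eef_pos: [520.0, -30.6, 62.6]
eef_rot: [3.142, -0.0, 2.978]
wrist_force: [-0.5, -1.4, -0.4]
finger_gap: -0.0
```

```bash
python3 - <<'E'
from model import *
s=manip.read_state();p=s['eef_pos'];print(J(p),p,s['wrist_force'],s['clock'],s['joints'])
E
```

```text
[-25.1797245  23.5952862] [520.03601871 -30.5907398   62.58061399] [-0.49230247 -1.37246853 -0.3619718 ] 12.95 [-1.29091408e-01  4.16199124e-01  1.74750634e+00  4.44269584e-05
  9.78335357e-01 -1.53582656e+00]
```

send_rows(
  series=[
    [[0,-2.5,5,0,0],[0,-6,9.5,0,0],[0,-10.5,13.3,0,0],[0,-15.5,16.2,0,0],[0,-21.2,18,0,0],[0,-27,18.5,0,0],[0,-33,18,0,0],[0,-38.5,16.2,0,0],[0,-43.5,13.2,0,0],[0,-48,9.3,0,0]],
  ],
)

```text
clock: 13.95
eef_pos: [569.4, -30.2, 62.7]
eef_rot: [3.141, 0.0, 2.977]
wrist_force: [-1.1, 0.8, 0.1]
finger_gap: 0.3
```

```bash
python3 - <<'E'
from model import *
s=manip.read_state();p=s['eef_pos'];print(J(p),p,s['wrist_force'],s['moment'],s['clock'])
E
```

```text
[23.47573601 32.04018839] [569.41773033 -30.24902783  62.70142735] [-1.05395963  0.8186949   0.06138975] [ 0.19657868  0.11905929 -0.05745838] 13.95
```

send_rows(
  series=[
    [[0,-3,-4.7,0,0],[0,-5.3,-10,0,0],[0,-6.5,-15.7,0,0]],
  ],
)

```text
clock: 14.25
eef_pos: [572.9, -46.9, 62.7]
eef_rot: [3.142, 0.0, 2.977]
wrist_force: [-0.1, 2.1, -0.6]
finger_gap: 0.8
```

send_rows(
  series=[
    [[0,0,-5.9,0,0],[0,1.2,-11.6,0,0],[0,3.6,-16.9,0,0]],
  ],
)

```text
clock: 14.55
eef_pos: [566.3, -63.1, 62.8]
eef_rot: [-3.141, 0.0, 2.977]
wrist_force: [0.3, 1.6, 0.0]
finger_gap: 0.3
```

send_rows(
  series=[
    [[0,3.4,-4.8,0,0],[0,7.8,-8.7,0,0]],
  ],
)

```text
clock: 14.75
eef_pos: [557.0, -70.3, 62.7]
eef_rot: [-3.141, 0.0, 2.977]
wrist_force: [1.1, 0.8, 1.2]
finger_gap: 0.4
```

send_rows(
  series=[
    [[0,5,-2.9,0,0],[0,10.6,-4.7,0,0]],
  ],
)

```text
clock: 14.95
eef_pos: [545.8, -72.9, 62.8]
eef_rot: [3.142, 0.001, 2.977]
wrist_force: [2.8, -0.2, -1.1]
finger_gap: 0.8
```

```bash
python3 - <<'E'
from model import *
c,s=cam('wrist');p=s['eef_pos'];print(J(p),p,s['wrist_force'],s['moment'],s['clock'])
cv2.imwrite('pics/w5.png',cv2.resize(c['img'][60:360,250:550,::-1],None,fx=2,fy=2))
E
```

```text
[  7.20159451 -13.89366259] [545.82270687 -72.88752236  62.76935588] [ 2.7586039  -0.17149101 -1.07843515] [ 0.03596202 -0.52320871 -0.01570908] 14.95
```

View pics/w5.png

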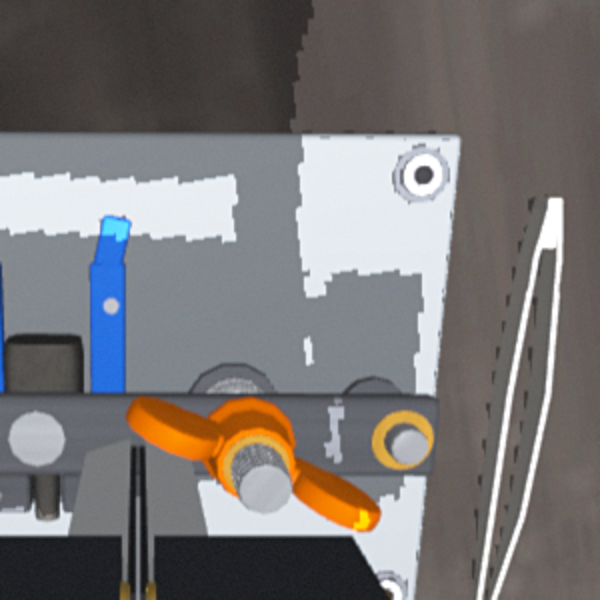

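The left wing is at (130,410) with the fingertip behind it. The bar is clearly lower than before, with the guide pin standing out of it. The nut has turned about 577° so far, so from here I'll watch the force.

send_rows(
  series=[
    [[0,5.8,-0.6,0,0],[0,5.8,-0.6,0,0]],
  ],
)

```text
clock: 15.2
eef_pos: [539.7, -72.3, 62.7]
eef_rot: [-3.141, -0.0, 2.977]
wrist_force: [-0.4, -0.1, 1.2]
finger_gap: 0.5
```

send_rows(
  series=[
    [[0,5.8,0.6,0,0],[0,5.8,0.6,0,0]],
  ],
)

```text
clock: 15.4
eef_pos: [534.1, -70.6, 62.6]
eef_rot: [-3.142, -0.001, 2.978]
wrist_force: [0.4, 0.4, 0.0]
finger_gap: 0.3
```

send_rows(
  series=[
    [[0,5.6,1.8,0,0],[0,5.6,1.8,0,0]],
  ],
)

```text
clock: 15.6
eef_pos: [528.9, -67.8, 62.6]
eef_rot: [3.142, -0.001, 2.978]
wrist_force: [0.2, -1.3, -0.9]
finger_gap: 0.0
```

send_rows(
  series=[
    [[0,5.1,2.9,0,0],[0,5.1,2.9,0,0]],
  ],
)

```text
clock: 15.8
eef_pos: [524.4, -64.0, 62.6]
eef_rot: [3.142, -0.001, 2.978]
wrist_force: [0.3, -0.2, -0.2]
finger_gap: 0.4
```

send_rows(
  series=[
    [[0,4.4,3.9,0,0],[0,4.4,3.9,0,0]],
  ],
)

```text
clock: 16.0
eef_pos: [520.7, -59.4, 62.6]
eef_rot: [3.142, -0.001, 2.978]
wrist_force: [0.6, -0.2, 0.1]
finger_gap: 0.3
```

send_rows(
  series=[
    [[0,3.4,4.8,0,0],[0,3.4,4.8,0,0]],
  ],
)

```text
clock: 16.2
eef_pos: [519.0, -55.3, 62.8]
eef_rot: [-3.14, 0.002, 2.978]
wrist_force: [4.5, -8.8, -3.9]
finger_gap: 0.3
```

send_rows(
  series=[
    [[0,0.8,1.8,0,0],[0,0.8,1.8,0,0]],
  ],
)

```text
clock: 16.4
eef_pos: [518.9, -54.7, 62.8]
eef_rot: [-3.138, 0.003, 2.977]
wrist_force: [6.7, -20.5, -6.3]
finger_gap: 0.6
```

send_rows(
  series=[
    [[0,-5,-8,0,0],[0,-2,-14,0,0],[0,-2,-14,-50,0],[0,-2,-14,-98,0],[0,-50,-10,-98,0],[0,-60,-10,-98,0],[0,-60,-10,-98,0],[0,-60,-10,-98,0]],
  ],
)

```text
clock: 17.2
eef_pos: [574.7, -72.1, 160.0]
eef_rot: [3.141, -0.002, 2.977]
wrist_force: [0.1, 0.5, -0.6]
finger_gap: 0.3
```

```bash
python3 - <<'E'
from model import *
c,s=cam('wrist');p=s['eef_pos'];print(J(p),p,s['wrist_force'],s['clock'])
print([(d['rect'],round(d['conf'],2)) for d in manip.find_in('connector_mid',c)])
im=draw(c,s,(540,-58),YAW,bar=41)
cv2.imwrite('pics/w6.png',cv2.resize(im[60:310,200:450],None,fx=2.4,fy=2.4,interpolation=cv2.INTER_CUBIC))
E
```

```text
[35.56705647 -8.3571055 ] [574.7122583  -72.08333622 159.9729352 ] [ 0.06442886  0.52031429 -0.55783489] 17.2
[([489.8, 4.2, 72.7, 26.0], 0.91), ([54.6, 101.6, 61.3, 66.3], 0.76), ([262.6, 169.2, 29.1, 68.7], 0.66)]
```

View pics/w6.png

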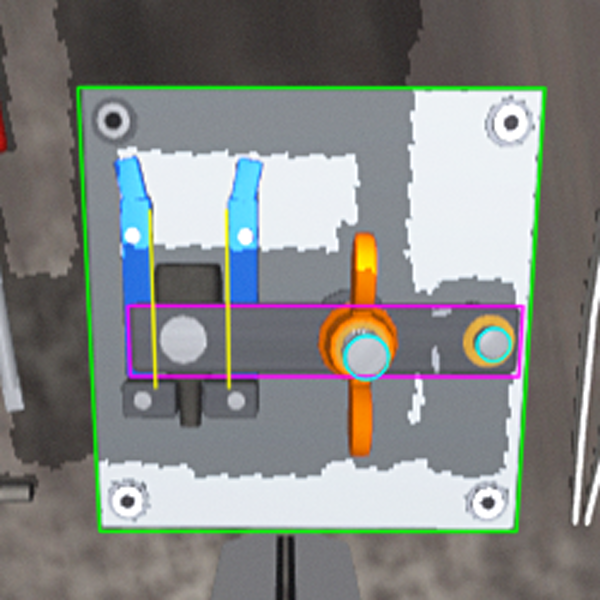

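The nut met a firm tangential stop: the force rose from 1 N to about 20 N with no further motion. In the view the bar lies on the 41 mm "tight" outline, the connector's tail is still through the slot, and the arm is clear. I'm handing in now.

```bash
python3 - <<'E'
from model import *
c,s=cam('wrist');f=lambda u,v:(200+u/2.4,60+v/2.4)
for n,uv,z in [('conEnd',f(188,264),28),('tail',f(190,426),20),('flare',f(245,200),17),('conL',f(156,285),28),('conR',f(220,285),28)]: print(n,J(onz(c,uv,z,s)).round(1))
print(manip.sign_off())
E
```

```text
conEnd [-20.6 -39.3]
tail [ 34.1 -40.7]
flare [-40.5 -21.4]
conL [-13.9 -49.7]
conR [-14.  -29.2]
the job is handed in; nothing more can be done
None
```

I pushed the connector home against the end stop and clamped it there with the wing nut at its firm stop. I then lifted the arm clear and handed the job in at about 17 s. No verdict was reported.

**Connector:** The push with the closed fingertip ended rigid at 30 N. The last picture shows the connector square, with its centre line about 0.5 mm from the nest's. Its tail sticks through the stop's slot. Its end measures about 20 mm from the start of the flare, against 21 mm nominal, which is within measuring error. The stop face itself is hidden under the bar, so I judged "home" from that distance and the rigid push. I did not look again after the pad came down until the final picture, where its position was unchanged.

**Wing nut:** I turned it about 640° clockwise with the fingertip circling the stud in one continuous sweep, not in separate strokes. The tangential force then jumped from about 1 N to about 20 N with no further motion. The bar in the last picture lies on the drawn outline for its tight height of 41 mm. I could not read the pad force directly; more than 5 N is inferred from the nut reaching its stop.

**Disagreements:**
- My jig position from the camera was about 1 mm off in x, within the calibration tolerance, and I allowed for it when circling the nut.
- On the first approach I sent the height shift twice, so the arm went over the monitor at about 690 mm instead of 450. Nothing was touched.

**Bystanders:** I did not touch the spare connector, screwdriver or forceps. I did not measure their positions again at the end.

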